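Unlock the tilting scrap bin and hold it tipped forward

TASK

The sprung tin scrap bin is locked shut by the steel plate standing in the slotted block in front of it: slide the plate straight up out of its slot and stand it on end in the empty wooden rack, and let go of it there. Then pull the bin's front rim forward, towards the robot, until the bin is tipped 35 degrees, and finish holding it still there, since it springs shut if let go. Leave the other things on the bench where they are.

Things in the scene. Friction and masses are not known exactly. Their poses are not given: they have to be found in the camera images.
- stand: fixed dark wooden stand of the bin, to x = 128 mm, y +-108 mm. Origin on the bench below the bin's hinge line; x to the bin's back, y along the hinge, z up. Hinge line at x = 0, 70 mm up. In front the slotted block: x -34 to -4 mm, y +-57 mm, top 66 mm up; slot 8 mm wide (x -22 to -14 mm), 74 mm long in y, floor 21 mm above the bench (45 mm deep)
- bin (a joint): tip of the bin about its front lower edge, rad: 0 shut (upright, back on the stand), growing as the rim swings forward over the slotted block (stand's -x), stop at 1.1. Gravity and a spring drive it shut from everywhere; holding it at 35 degrees (0.61) takes about 5 to 9 N at the rim
- rim (a point): point on the open tin bin (125 mm deep, 180 wide, turning with joint bin): middle of the top edge of its front wall, 70 mm from the hinge line. Axes match the stand's when shut, z up the front wall. The wall's top 22 mm is a flat hem 10 mm thick (5 mm either side of this point), 4 mm wall below. Side walls 66 mm high at the front, 103 at the back; back wall 105. Scrap fixed in the bottom, to 20 mm high
- plate: loose steel locking plate standing on end, 5 mm thick (its x), 70 mm wide (y), 170 mm tall (z), about 0.3 kg; its top 24 mm is a flat hem 10 mm thick. Origin at the middle of its lower edge. It starts in the slot of the stand, its x along the stand's x, its top 191 mm above the bench
- rack: fixed empty wooden rack, an open-topped upright trough. Origin on the bench under its middle. Inside 18 mm wide (x), 90 mm long (y), floor 8 mm and top 83 mm above the bench; walls 10 mm; base board 90 x 150 mm. Stands left or right of the stand, trading places with the tray
- tray: fixed low steel parts tray with four compartments, 110 x 150 x 30 mm tall, origin under its middle; not part of the job
- drum: brass mainspring drum, 52 mm across, 34 mm tall, loose; not part of the job, to be left where it is
- case: round cream bakelite spool case, 62 mm across, 24 mm tall, loose; not part of the job, to be left where it is
- mallet: wooden mallet lying down, about 215 mm long with a 90 mm wide head 52 mm thick, loose; not part of the job, to be left where it is
- race: steel ball bearing race, a ring 54 mm across, 14 mm tall, loose; not part of the job, to be left where it is
- driver: screwdriver lying down, loose; not part of the job, to be left where it is
- brush: flat brush lying down, loose; not part of the job, to be left where it is
Not all that is in view belongs to the job. Of the things like the plate, leave any that is red or turquoise; of the rest the larger one is meant.

How it is judged (in metres and radians):
On the way, in this order (a step that is already met when the one before it is completed fails the run):
1. the plate is drawn clear up out of the slot, the bin still shut (z of plate in the frame of stand above 0.068 m and value of joint bin below 0.2 rad), for 0.1 s.
2. the plate stands in the wooden rack, let go, the bin still shut (x of plate in the frame of rack between -0.02 and 0.02 m and y of plate in the frame of rack between -0.025 and 0.025 m and z of plate in the frame of rack below 0.02 m and angle between plate's own z axis and vertical below 0.35 rad and contact force between the fingers and plate below 0.2 N and value of joint bin below 0.2 rad), for 0.2 s.
At the end, for the whole second after the job is handed in: the fingers hold the bin still, tipped 35 degrees forward (within 6 degrees), pressing or gripping it with more than 0.5 N, while the plate stands on end in the wooden rack (bottom edge down in the trough, at most 20 degrees off upright), let go and at rest (value of joint bin between 0.506 and 0.716 rad and velocity of joint bin between -0.05 and 0.05 rad/s and contact force between the fingers and bin above 0.5 N and x of plate in the frame of rack between -0.02 and 0.02 m and y of plate in the frame of rack between -0.025 and 0.025 m and z of plate in the frame of rack below 0.02 m and angle between plate's own z axis and vertical below 0.35 rad and contact force between the fingers and plate below 0.2 N and linear speed of plate below 0.05 m/s); the arm keeps its last pose, push and grip.
It fails at once if a bystander is shoved more than 30 mm (distance of any of drum, case, mallet, race, driver, brush from where it was at the start of the episode above 0.03 m).
It fails at once if something other than the robot props or blocks the bin after it is tipped (value of joint bin above 0.4 rad and contact force between any of drum, case, mallet, race, driver, brush, plate and bin above 0.5 N).
It also fails if it takes over 51 s, if anything falls off the work surface, if the arm or the gripper's body presses on something with over 40 N, if the wrist force passes 120 N, or if a joint passes its speed limit or range.

ROBOT

A 6-joint arm with a two-finger parallel gripper is mounted at the origin on the work surface. World frame = base frame: x ahead of the robot, y to its left, z up, the work surface at z = 0. Lengths are in m, angles in degrees, forces in N, time in s.
With the tool pointing down it reaches from about 0.4 to 0.825 m from the base axis. Payload 7 kg.
Tool frame: the origin (TCP) lies at the very end of the fingers, on their centre line; the grasp point (between the pads) lies 19 mm behind it; x points along the fingers, z is the direction in which the jaws open and shut, and the axes are right-handed (so a half turn about x gives the same grasp; the last joint's range is limited). The gripper opens to 88 mm and grips with 3 to 60 N. Pads are 19 mm wide; open, the fingers measure 130 mm over their backs; the gripper's body (78 mm by 193 mm) begins 47 mm behind the grasp point.
Start: joints at [81.996, 20.546, 0.682, 0, -70.136, -16.507], TCP at [0.28, 0.614, 0.227] pointing down, gripper open.
Joint ranges: [-176.03, 176.03], [-82.01, 121.73], [-58.28, 71.71], [-173.87, 95.51], [-174.79, -0.11], [-173.66, 173.66]. Speed limits (degrees/s): [136.94, 136.94, 172.46, 180, 180, 180].

INTERFACE

Orientations are given as [roll, pitch, yaw] about the fixed x, y, z axes, in that order (R = Rz(yaw) Ry(pitch) Rx(roll)).
In Python, from plant import * gives the robot as it stands.
- The arm moves only by the tool arm_command, never from a script. Its argument "commands" is one flat list of numbers, 5 for each row, row after row: the shift along the tool's x, y, z in mm, then the turn about the tool's x in degrees, then the opening in per cent of the stroke, from 0 (shut) to 100 (fully open). A call has 1 to 5 rows; each row shifts and turns the pose as measured when the row begins, along the tool's axes as they then stand; what a row does not reach is not made up. A row lasts 1/8 s, in which the tool goes at most 62.5 mm and 10.7 degrees, less where a joint would pass 70% of its speed; a pose out of reach is approached as far as the arm can. A call is refused whole if a number of a shift passes 62.5 or a number of a turn 10.7, either way. A call with a gripper value outside its range is refused whole. The fingers move at their own pace and stop on an object; the grip force is fixed at half the most. Time passes only in rows, so rows that do not move let the fingers close. It gives the time, the measured TCP pose, the force and the opening at its end, in the units of the state.
- get_obs(): the state, without advancing time (a new reading comes with each control period).
- snapshot(name): name is "side" or "top"; returns a dict with "frame" (400x640x3 uint8, blue, green, red), "fov_y" (degrees; the focal length in pixels is half the picture's height over the tangent of half this angle, whatever the lens; pixels are square), "cx", "cy" (the principal point, pixels), "world_to_cam" (4x4, takes a point from world to camera coordinates). Camera axes: x right, y up, looking along -z (the intrinsics and any distortion apply to the point x, -y, -z); pixel columns grow to the right and rows downward; lengths in m; the calibration is good to about 2 mm. A picture is of the moment at which its call begins. There is no depth.
- close_job(): hands the job in, once; it reports no verdict.
The state is a dict: "clock": time; "joint_pos": joint angles; "qvel": joint speeds; "tau": joint torques, N m; "tool_pos": TCP position; "orientation": TCP orientation; "force": force on the tool from outside, world axes, zero at the start; "moment": the same for the moment, N m; "opening": finger opening in m.
Only numpy, scipy, OpenCV 4.12 (cv2) and the standard library are available. Lean on these libraries where they do the work, as an engineer would, in place of code of your own. Each camera call takes 0.05 s, during which the arm holds its last target. There are 200 camera calls.

## Working session

There is one attempt and no reset: what is moved stays moved. The work goes in short steps, Python scripts to look and compute and a tool call to move; the robot and the scene stay as the last step left them, time stands still between calls to the robot, and variables do not carry over. Pictures are saved under pics/ and viewed, about 8 in all and at most 12, crops included, and the job is handed in when it is done.

Besides the shell and the picture viewer there is one more tool, called after "Request:" as name(argument=value, ...) on one line, values as JSON. arm_command: Moves the arm, as the interface text tells. Its arguments: {"type":"object","properties":{"commands":{"type":"array"}},"required":["commands"]}

```bash
mkdir -p pics; ls; cat > h.py <<'E'
from plant import *
import numpy as np, cv2
def ray(s,u,v):
    f=s["frame"].shape[0]/2/np.tan(np.radians(s["fov_y"])/2)
    T=np.array(s["world_to_cam"]);R=T[:3,:3];c=-R.T@T[:3,3]
    d=R.T@np.array([(u-s["cx"])/f,-(v-s["cy"])/f,-1]);return c,d
def onz(s,u,v,z):
    c,d=ray(s,u,v);return c+d*(z-c[2])/d[2]
def proj(s,p):
    f=s["frame"].shape[0]/2/np.tan(np.radians(s["fov_y"])/2)
    q=np.array(s["world_to_cam"])@np.append(p,1);return s["cx"]+f*q[0]/-q[2],s["cy"]-f*q[1]/-q[2]
def tri(s1,a,s2,b):
    c1,d1=ray(s1,*a);c2,d2=ray(s2,*b)
    t=np.linalg.lstsq(np.c_[d1,-d2],c2-c1,rcond=None)[0]
    p,q=c1+t[0]*d1,c2+t[1]*d2;return (p+q)/2,np.linalg.norm(p-q)
E
python3 - <<'E'
from h import *
for n in("side","top"):
    s=snapshot(n);cv2.imwrite(f"pics/{n}0.png",s["frame"]);T=np.array(s["world_to_cam"])
    print(n,s["fov_y"],s["cx"],s["cy"],-T[:3,:3].T@T[:3,3],[k for k in s]); print(T.round(3))
print(get_obs())
E
```

```text
pics
side 50.92075342649699 319.305476757357 190.91741323572745 [0.46492827 0.8569483  1.14621845] ['frame', 'fov_y', 'cx', 'cy', 'world_to_cam']
[[-0.995 -0.096  0.01   0.533]
 [ 0.08  -0.766  0.638 -0.112]
 [-0.053  0.636  0.77  -1.403]
 [ 0.     0.     0.     1.   ]]
top 55.11091507044491 321.2169808009614 204.19501994038657 [0.43294189 0.0145249  1.13972301] ['frame', 'fov_y', 'cx', 'cy', 'world_to_cam']
[[ 0.008 -1.     0.002  0.008]
 [ 0.996  0.008  0.088 -0.532]
 [-0.088  0.002  0.996 -1.097]
 [ 0.     0.     0.     1.   ]]
{'clock': 0.1, 'joint_pos': array([ 8.19954296e+01,  2.05879577e+01,  6.41087741e-01, -1.84729405e-02,
       -7.01346656e+01, -1.65059162e+01]), 'qvel': array([ 0.04133625, -0.16474373,  0.08630741,  0.07749912, -0.02096044,
        0.00397051]), 'tau': array([-1.45410228e-03, -5.84161592e+01,  2.93751240e+01,  7.01555595e+00,
        1.01350559e-02, -4.59018577e-05]), 'tool_pos': array([0.27988307, 0.61378467, 0.22572266]), 'orientation': array([   4.48330826,   89.91663495, -110.03346801]), 'force': array([-0.33443184,  0.16308794,  0.33157371]), 'moment': array([-0.01363384,  0.03267279,  0.01611193]), 'opening': 0.08781475910663904}
```

View pics/side0.png

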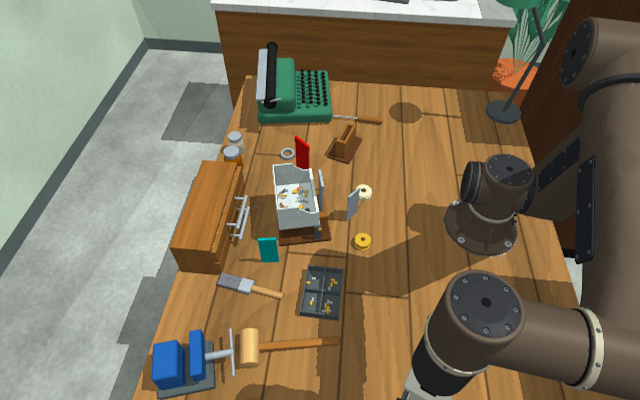

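View pics/top0.png

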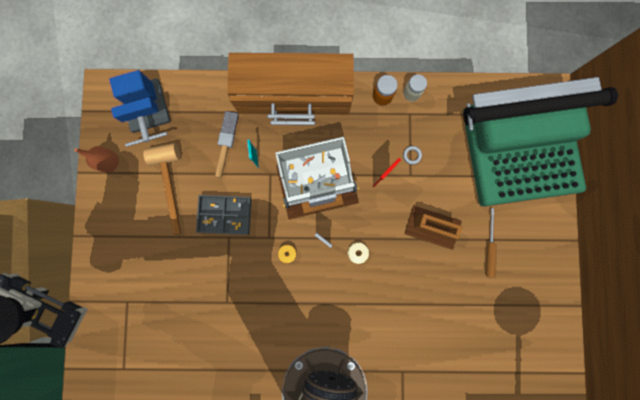

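```bash
python3 - <<'E'
from h import *
a=cv2.imread("pics/top0.png")[120:260,240:480];b=cv2.imread("pics/side0.png")[110:260,230:400]
a=cv2.resize(a,(480*800//480,140*800//240),interpolation=cv2.INTER_CUBIC);cv2.imwrite("pics/ta.png",a)
cv2.imwrite("pics/sb.png",cv2.resize(b,(680,600),interpolation=cv2.INTER_CUBIC))
E
```

```text
(no output)
```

View pics/ta.png

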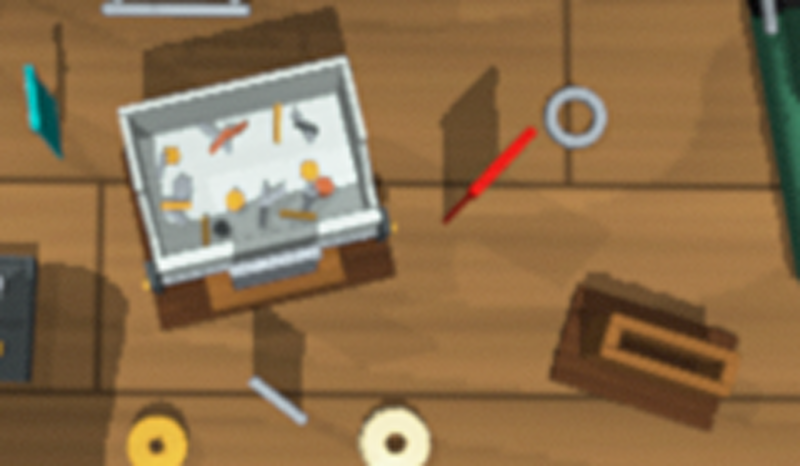

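View pics/sb.png

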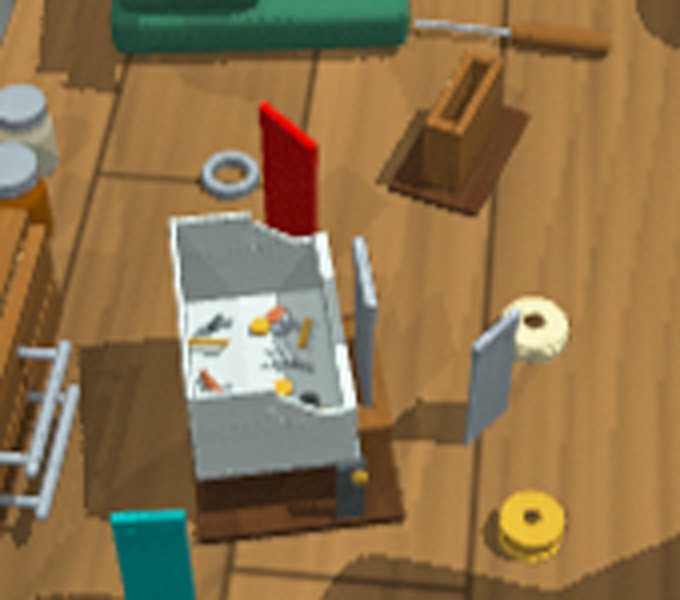

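```bash
python3 - <<'E'
from h import *
t=snapshot("top");s=snapshot("side")
A=lambda u,v:(240+(u+.5)*.3-.5,120+(v+.5)*.3-.5)
B=lambda u,v:(230+(u+.5)/4-.5,110+(v+.5)/4-.5)
def Z(n,L,z):
    P=np.array([onz(t,*A(*p),z) for p in L]);print(n,P[:,:2].round(4).tolist(),"mean",P.mean(0).round(4))
    d=np.diff(P,axis=0);print("   ang",np.degrees(np.arctan2(d[:,1],d[:,0])).round(1),"len",np.linalg.norm(d,axis=1).round(4))
Z("rack",[(615,315),(740,352),(724,397),(600,355),(615,315)],.083)
Z("racktrough",[(622,328),(733,362),(725,384),(612,350),(622,328)],.083)
Z("rackbase",[(550,380),(712,430)],.012)
Z("plate top",[(230,270),(318,245)],.191); Z("plate low",[(232,287),(320,262)],.191)
Z("bin front rim",[(155,270),(388,222)],.14); Z("binback",[(120,108),(348,58)],.173)
Z("block front",[(212,312),(345,280)],.066)
Z("standfront",[(163,328),(395,272)],.03)
Z("decoy",[(250,380),(305,420)],.1)
Z("case,drum",[(395,442),(157,445)],.024)
Z("red",[(535,130),(470,195)],.15)
print("plate tri",tri(t,A(275,262),s,B(365,268)))
print("plate ends tri",tri(t,A(231,278),s,B(373,302)),tri(t,A(319,253),s,B(359,240)))
print("rack tri",tri(t,A(670,357),s,B(468,92)))
print("decoy",tri(t,A(278,400),s,B(497,332)))
for n,a,b in(("rim L",(158,278),(345,412)),("rim R",(386,222),(325,236))):print(n,tri(t,A(*a),s,B(*b)))
E
```

```text
rack [[0.501, -0.272], [0.4713, -0.375], [0.4341, -0.3609], [0.4678, -0.2591], [0.501, -0.272]] mean [ 0.475  -0.3078  0.083 ]
   ang [-106.1  159.2   71.7  -21.2] len [0.1072 0.0398 0.1072 0.0357]
racktrough [[0.4903, -0.2776], [0.463, -0.369], [0.4448, -0.3619], [0.472, -0.2691], [0.4903, -0.2776]] mean [ 0.4721 -0.311   0.083 ]
   ang [-106.7  158.9   73.6  -25.1] len [0.0954 0.0195 0.0968 0.0202]
rackbase [[0.4478, -0.2331], [0.4052, -0.3749]] mean [ 0.4265 -0.304   0.012 ]
   ang [-106.7] len [0.1481]
plate top [[0.5253, 0.0442], [0.5446, -0.0214]] mean [0.535  0.0114 0.191 ]
   ang [-73.6] len [0.0683]
plate low [[0.5126, 0.0425], [0.5319, -0.0229]] mean [0.5222 0.0098 0.191 ]
   ang [-73.6] len [0.0683]
bin front rim [[0.5297, 0.1047], [0.5694, -0.0784]] mean [0.5496 0.0131 0.14  ]
   ang [-77.8] len [0.1874]
binback [[0.6514, 0.1307], [0.6922, -0.0445]] mean [0.6718 0.0431 0.173 ]
   ang [-76.9] len [0.1798]
block front [[0.5018, 0.0628], [0.5298, -0.049]] mean [0.5158 0.0069 0.066 ]
   ang [-75.9] len [0.1153]
standfront [[0.4898, 0.1069], [0.5404, -0.0948]] mean [0.5151 0.0
[... 269 characters left out ...]
899, -0.1417]] mean [ 0.6159 -0.1674  0.15  ]
   ang [135.4] len [0.0732]
plate tri (array([0.53165071, 0.01065247, 0.19020239]), np.float64(3.7730647259403164e-06))
plate ends tri (array([0.52101385, 0.04336149, 0.18942071]), np.float64(0.0031349449215347268)) (array([ 0.53931417, -0.0223919 ,  0.18496483]), np.float64(6.51631053220926e-05))
rack tri (array([ 0.46554926, -0.31879559,  0.07687532]), np.float64(0.0025890574667863887))
decoy (array([0.42757935, 0.00715665, 0.12265217]), np.float64(0.0023061190907588073))
rim L (array([0.53092754, 0.10311542, 0.12903807]), np.float64(0.012920256169265404))
rim R (array([ 0.57179979, -0.07821601,  0.12551727]), np.float64(0.0009501820687875565))
```

```bash
cat >> h.py <<'E'
from scipy.spatial.transform import Rotation as Ro
def go(p,ang=None):
    o=get_obs();R=Ro.from_euler("xyz",o["orientation"],degrees=True).as_matrix()
    d=R.T@(np.array(p)-o["tool_pos"])*1000;a=np.degrees(np.arctan2(R[1,2],R[0,2]))
    t=None if ang is None else -(((ang-a)+90)%180-90)
    print("t",round(o["clock"],2),"pos",o["tool_pos"].round(4),"toolz ang",a.round(1),"tooly",R[:,1].round(2),"toolx",R[:,0].round(3),"\nshift mm",d.round(1),"turn",t,"j6",o["joint_pos"][5].round(1),"F",o["force"].round(1),"op",round(o["opening"],4))
E
python3 -c "
from h import *
go([.53,.011,.28],14.2)"
```

```text
t 0.2 pos [0.2799 0.6139 0.226 ] toolz ang -114.5 tooly [ 0.91 -0.41  0.  ] toolx [-0.    -0.001 -1.   ] 
shift mm [-53.5 477.7 444.8] turn 51.284573555696056 j6 -16.5 F [-0.1 -0.6 -0.5] op 0.0879
```

Request:
arm_command(commands=[-20,20,30,10.3,100,-20,30,30,10.3,100,-15,35,25,10.3,100,0,35,20,10.3,100,0,35,15,10.3,100])

```text
clock: 0.82
tool_pos: [0.3025, 0.4116, 0.2803]
orientation: [67.3, 89.7, -100.2]
force: [0.1, 1.2, 0.9]
opening: 0.0875
```

```bash
python3 -c "
from h import *
go([.53,.011,.28],14.2)"
```

```text
t 0.82 pos [0.3025 0.4116 0.2803] toolz ang -167.5 tooly [ 0.22 -0.98  0.01] toolx [-0.001 -0.005 -1.   ] 
shift mm [   2.2  440.3 -135.5] turn -1.7026611969656642 j6 -63.3 F [0.1 1.2 0.9] op 0.0875
```

Request:
arm_command(commands=[0,40,-35,-1.5,100,0,50,-30,0,100,0,55,-20,0,100,0,58,-15,0,100,0,58,-12,0,100])

```text
clock: 1.45
tool_pos: [0.4756, 0.1778, 0.2822]
orientation: [83.7, 89.9, -82.2]
force: [0.2, -0.0, -0.3]
opening: 0.0875
```

Request:
arm_command(commands=[0,58,-10,0,100,0,50,-8,0,100,0,30,0,0,100,0,0,0,0,100])

```text
clock: 1.95
tool_pos: [0.5284, 0.0401, 0.2822]
orientation: [74.4, 89.9, -91.8]
force: [-0.3, 0.5, 0.4]
opening: 0.0876
```

```bash
python3 -c "
from h import *
go([.53,.011,.28],14.2)"
```

```text
t 1.95 pos [0.5284 0.0401 0.2822] toolz ang -166.2 tooly [ 0.24 -0.97  0.  ] toolx [-0.    -0.002 -1.   ] 
shift mm [ 2.3 28.7  5.4] turn -0.37794307818251127 j6 -11.9 F [-0.3  0.5  0.4] op 0.0876
```

Request:
arm_command(commands=[20,29,5,-0.4,100,40,0,0,0,100,40,0,0,0,100,22,0,0,0,100,0,0,0,0,50])

```text
clock: 2.58
tool_pos: [0.5305, 0.0119, 0.1578]
orientation: [136.2, 89.9, -29.5]
force: [-0.1, -0.3, 0.2]
opening: 0.0821
```

```bash
python3 -c "
from h import *
go([.53,.011,.16],14.2)
s=snapshot('side');cv2.imwrite('pics/s2.png',cv2.resize(s['frame'][110:260,230:400],(680,600),interpolation=cv2.INTER_CUBIC))"
```

```text
t 2.58 pos [0.5305 0.0119 0.1578] toolz ang -165.7 tooly [ 0.25 -0.97  0.  ] toolx [ 0.002 -0.001 -1.   ] 
shift mm [-2.2  0.8  0.7] turn 0.07360538949274087 j6 -8.3 F [-0.1 -0.3  0.2] op 0.0821
```

View pics/s2.png

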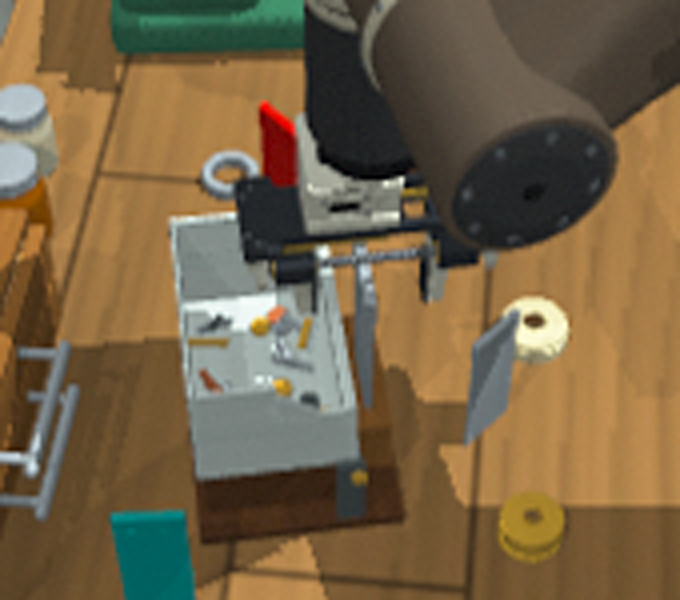

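Request:
arm_command(commands=[0,0,0,0,25,0,0,0,0,25,0,0,0,0,25,0,0,0,0,25,0,0,0,0,22])

```text
clock: 3.25
tool_pos: [0.5333, 0.0133, 0.1627]
orientation: [172.4, 89.4, 6.7]
force: [0.2, 0.3, -0.1]
opening: 0.0292
```

Request:
arm_command(commands=[0,0,0,0,20,0,0,0,0,18,0,0,0,0,16,0,0,0,0,14])

```text
clock: 3.75
tool_pos: [0.5332, 0.0132, 0.1627]
orientation: [171.8, 89.5, 6.1]
force: [0.3, -0.4, -0.0]
opening: 0.0129
```

Request:
arm_command(commands=[0,0,0,0,5,0,0,0,0,0,0,0,0,0,0])

```text
clock: 4.12
tool_pos: [0.5328, 0.013, 0.1626]
orientation: [170.6, 89.5, 4.9]
force: [-0.5, -0.5, 0.6]
opening: 0.0098
```

Request:
arm_command(commands=[-10,0,0,0,0,-15,0,0,0,0])

```text
clock: 4.38
tool_pos: [0.5315, 0.0128, 0.1872]
orientation: [166.8, 89.7, 1.1]
force: [1.5, -0.5, -3.5]
opening: 0.01
```

```bash
python3 -c "
from h import *
go([.5332,.0132,.28],14.2)"
```

```text
t 4.38 pos [0.5315 0.0128 0.1872] toolz ang -165.7 tooly [ 0.25 -0.97  0.  ] toolx [ 0.005  0.    -1.   ] 
shift mm [-92.8   0.2  -2.2] turn 0.11662686660918098 j6 -8.4 F [ 1.5 -0.5 -3.5] op 0.01
```

Request:
arm_command(commands=[-20,0,-2,0,0,-25,0,0,0,0,-25,0,0,0,0,-25,0,0,0,0])

```text
clock: 4.88
tool_pos: [0.5323, 0.0132, 0.2878]
orientation: [171.3, 89.7, 5.6]
force: [0.8, -0.4, -2.8]
opening: 0.0099
```

```bash
python3 -c "
from h import *
go([.4675,-.3192,.28],-16.3)"
```

```text
t 4.88 pos [0.5323 0.0132 0.2878] toolz ang -165.7 tooly [ 0.25 -0.97  0.  ] toolx [ 0.005  0.001 -1.   ] 
shift mm [  7.3 306.1 145. ] turn 30.612883961890986 j6 -8.3 F [ 0.8 -0.4 -2.8] op 0.0099
```

Request:
arm_command(commands=[0,22,10,4,0,0,36,14,5,0,0,40,12,5,0,0,42,8,5,0,0,42,5,5,0])

```text
clock: 5.5
tool_pos: [0.4963, -0.175, 0.295]
orientation: [-159.1, 89.1, 10.8]
force: [0.6, 0.4, -3.1]
opening: 0.01
```

```bash
python3 -c "
from h import *
go([.4675,-.3192,.28],-16.3)"
```

```text
t 5.5 pos [ 0.4963 -0.175   0.295 ] toolz ang 169.9 tooly [-0.18 -0.98 -0.01] toolx [ 0.015  0.003 -1.   ] 
shift mm [ 14.1 147.1   3.3] turn 6.206150575043154 j6 -11.9 F [ 0.6  0.4 -3.1] op 0.01
```

Request:
arm_command(commands=[0,40,2,3,0,0,40,2,3,0,5,38,0,0,0,5,22,0,0,0,0,3,0,0,0])

```text
clock: 6.12
tool_pos: [0.4556, -0.3196, 0.2885]
orientation: [-156.5, 89.0, 7.0]
force: [-0.0, 0.8, -3.0]
opening: 0.0099
```

```bash
python3 -c "
from h import *
go([.4675,-.3192,.24],-16.3)
s=snapshot('side');cv2.imwrite('pics/s3.png',cv2.resize(s['frame'][70:220,260:430],(680,600),interpolation=cv2.INTER_CUBIC))"
```

```text
t 6.12 pos [ 0.4556 -0.3196  0.2885] toolz ang 163.4 tooly [-0.29 -0.96 -0.01] toolx [ 0.018  0.002 -1.   ] 
shift mm [ 48.7  -3.4 -10.4] turn -0.2795303359123409 j6 -1.3 F [-0.   0.8 -3. ] op 0.0099
```

View pics/s3.png

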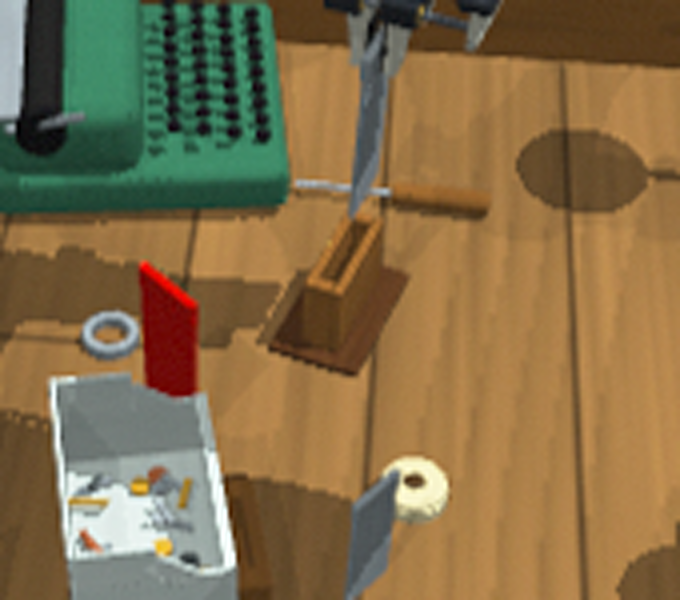

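```bash
python3 -c "
from h import *
s=snapshot('side')
f=lambda u,v:(260+(u+.5)/4-.5,70+(v+.5)/4-.5)
P=np.array([onz(s,*f(*p),.083) for p in [(308,285),(337,293),(383,222),(357,215)]]);print(P.round(4),P.mean(0))
# plate bottom edge near corner, seen ends
print(onz(s,*f(352,213),.147))
go([.465,-.3192,.20],-16.3)"
```

```text
[[ 0.4982 -0.2639  0.083 ]
 [ 0.4712 -0.2562  0.083 ]
 [ 0.4336 -0.3571  0.083 ]
 [ 0.4586 -0.3644  0.083 ]] [ 0.46539122 -0.31039416  0.083     ]
[ 0.46351614 -0.29307021  0.147     ]
t 6.22 pos [ 0.4563 -0.3188  0.2889] toolz ang 163.5 tooly [-0.28 -0.96 -0.01] toolx [ 0.019  0.002 -1.   ] 
shift mm [89.1 -1.4 -6.9] turn -0.21308362123895108 j6 -1.3 F [-0.  -0.8 -3.2] op 0.0097
```

Request:
arm_command(commands=[15,-4,-7,1,0,20,0,-1,0,0,10,0,0,0,0,0,0,0,0,0])

```text
clock: 6.72
tool_pos: [0.4685, -0.3139, 0.2419]
orientation: [-155.2, 88.8, 7.4]
force: [-0.1, -0.3, -2.5]
opening: 0.0101
```

```bash
python3 -c "
from h import *
go([.4645,-.317,.2],-17.3)"
```

```text
t 6.72 pos [ 0.4685 -0.3139  0.2419] toolz ang 162.5 tooly [-0.3  -0.95 -0.01] toolx [ 0.02   0.003 -1.   ] 
shift mm [41.8  4.6  3.6] turn -0.16094013554484832 j6 -3.0 F [-0.1 -0.3 -2.5] op 0.0101
```

Request:
arm_command(commands=[10,3,4,0,0,10,1,1,0,0,0,0,0,0,0])

```text
clock: 7.1
tool_pos: [0.4631, -0.316, 0.2211]
orientation: [-156.6, 88.8, 6.0]
force: [0.3, 0.5, -3.8]
opening: 0.0096
```

```bash
python3 -c "
from h import *
go([.4645,-.317,.2],-17.3)
s=snapshot('side');cv2.imwrite('pics/s4.png',cv2.resize(s['frame'][70:170,290:390],(600,600),interpolation=cv2.INTER_CUBIC))"
```

```text
t 7.1 pos [ 0.4631 -0.316   0.2211] toolz ang 162.6 tooly [-0.3  -0.95 -0.01] toolx [ 0.021  0.002 -1.   ] 
shift mm [21.2  0.7 -1.3] turn -0.1339259397159367 j6 -2.6 F [ 0.3  0.5 -3.8] op 0.0096
```

View pics/s4.png

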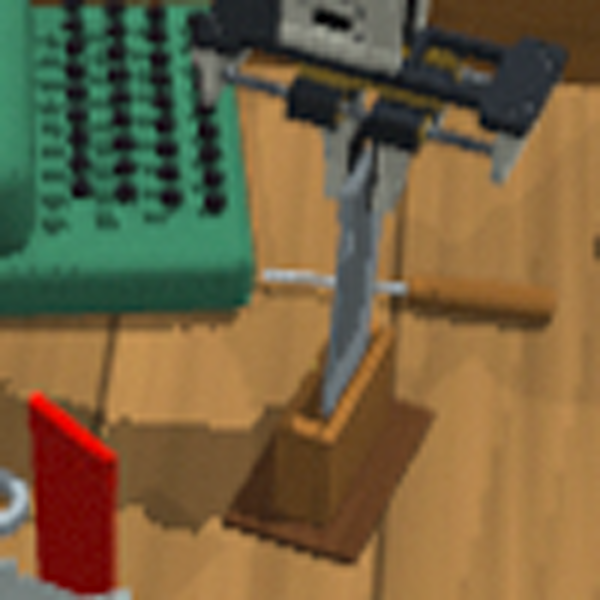

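Request:
arm_command(commands=[15,0,0,0,0,15,0,0,0,0,0,0,0,0,0])

```text
clock: 7.52
tool_pos: [0.464, -0.3163, 0.1897]
orientation: [-158.0, 88.7, 4.5]
force: [0.1, -0.0, -3.9]
opening: 0.01
```

```bash
python3 -c "
from h import *
go([.4645,-.317,.152],-17.3)"
```

```text
t 7.53 pos [ 0.464  -0.3163  0.1897] toolz ang 162.5 tooly [-0.3  -0.95 -0.01] toolx [ 0.022  0.002 -1.   ] 
shift mm [37.7  0.9  0.1] turn -0.15476142749608357 j6 -2.6 F [ 0.1 -0.  -3.9] op 0.01
```

Request:
arm_command(commands=[15,0,0,0,0,15,0,0,0,0,6,0,0,0,0,0,0,0,0,0])

```text
clock: 8.02
tool_pos: [0.4649, -0.3162, 0.1507]
orientation: [-157.7, 88.8, 4.8]
force: [1.0, -0.3, -3.1]
opening: 0.01
```

Request:
arm_command(commands=[3,0,0,0,0,0,0,0,0,0])

```text
clock: 8.28
tool_pos: [0.4671, -0.3172, 0.1505]
orientation: [-164.5, 88.5, -1.8]
force: [0.2, -0.3, -3.1]
opening: 0.0099
```

Request:
arm_command(commands=[4,0,0,0,0,2,0,0,0,0])

```text
clock: 8.52
tool_pos: [0.4703, -0.3186, 0.1498]
orientation: [-171.6, 88.1, -8.9]
force: [-2.5, 4.3, 10.3]
opening: 0.0101
```

```bash
python3 -c "
from h import *
go([.4645,-.317,.149],-17.3)"
```

```text
t 8.53 pos [ 0.4703 -0.3186  0.1498] toolz ang 162.7 tooly [-0.3  -0.96 -0.  ] toolx [ 0.033 -0.005 -0.999] 
shift mm [0.6 0.2 6. ] turn 0.04803620679206233 j6 -2.6 F [-2.5  4.3 10.3] op 0.0101
```

Request:
arm_command(commands=[0,0,0,0,30,0,0,0,0,50,0,0,0,0,50,0,0,0,0,50])

```text
clock: 9.02
tool_pos: [0.4712, -0.3191, 0.1509]
orientation: [-172.9, 87.9, -10.1]
force: [-1.0, 0.4, -0.2]
opening: 0.0419
```

```bash
python3 -c "
from h import *
go([.4645,-.317,.149],-17.3)
s=snapshot('side');cv2.imwrite('pics/s5.png',cv2.resize(s['frame'][70:170,290:390],(600,600),interpolation=cv2.INTER_CUBIC))"
```

```text
t 9.03 pos [ 0.4712 -0.3191  0.1509] toolz ang 162.8 tooly [-0.3  -0.96 -0.  ] toolx [ 0.036 -0.006 -0.999] 
shift mm [ 1.6 -0.   7. ] turn 0.064239813250623 j6 -2.6 F [-1.   0.4 -0.2] op 0.0419
```

View pics/s5.png

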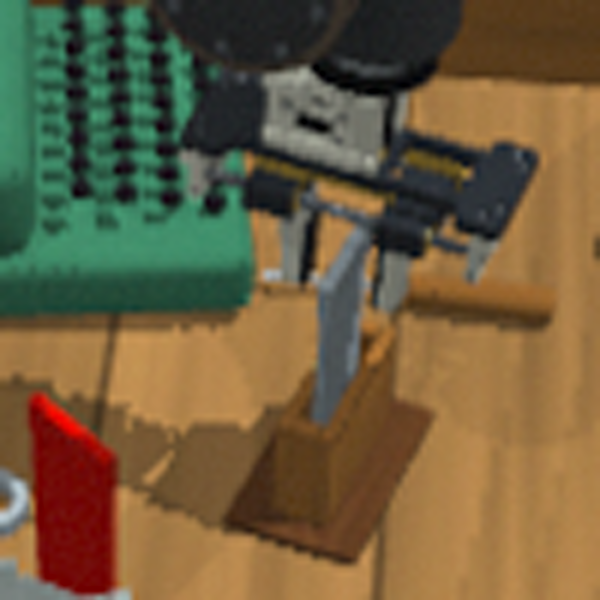

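Request:
arm_command(commands=[0,0,3,0,100,0,0,0,0,100,-20,0,0,0,100,-30,0,0,0,100,-40,0,0,0,100])

```text
clock: 9.7
tool_pos: [0.4627, -0.3167, 0.2389]
orientation: [-169.9, 88.4, -7.2]
force: [1.3, -0.8, 0.7]
opening: 0.0858
```

Request:
arm_command(commands=[-30,0,0,0,100,-20,-20,0,0,100,0,-30,-5,-5,100])

```text
clock: 10.07
tool_pos: [0.4816, -0.2712, 0.2947]
orientation: [-177.5, 88.1, -9.8]
force: [0.0, -0.0, -0.2]
opening: 0.0876
```

```bash
python3 -c "
from h import *
go([.5307,-.0221,.28],14.2)"
```

```text
t 10.07 pos [ 0.4816 -0.2712  0.2947] toolz ang 167.7 tooly [-0.21 -0.98 -0.  ] toolx [ 0.033 -0.006 -0.999] 
shift mm [  14.9 -253.8    5.6] turn -26.51662760591813 j6 -3.3 F [ 0.  -0.  -0.2] op 0.0876
```

Request:
arm_command(commands=[0,-40,0,-6,100,0,-45,-5,-7,100,0,-50,-12,-7,100,0,-50,-18,-6,100,0,-35,-14,-0.5,100])

```text
clock: 10.7
tool_pos: [0.5276, -0.0423, 0.2957]
orientation: [155.7, 87.9, -9.3]
force: [0.4, -0.7, -0.2]
opening: 0.0876
```

```bash
python3 -c "
from h import *
go([.5307,-.0221,.22],14.2)
s=snapshot('side');cv2.imwrite('pics/s6.png',cv2.resize(s['frame'][70:270,230:430],(600,600),interpolation=cv2.INTER_CUBIC))"
```

```text
t 10.7 pos [ 0.5276 -0.0423  0.2957] toolz ang -165.0 tooly [ 0.26 -0.97  0.01] toolx [ 0.035 -0.006 -0.999] 
shift mm [ 75.6 -19.9  -5.8] turn 0.8047798797780956 j6 -2.7 F [ 0.4 -0.7 -0.2] op 0.0876
```

View pics/s6.png

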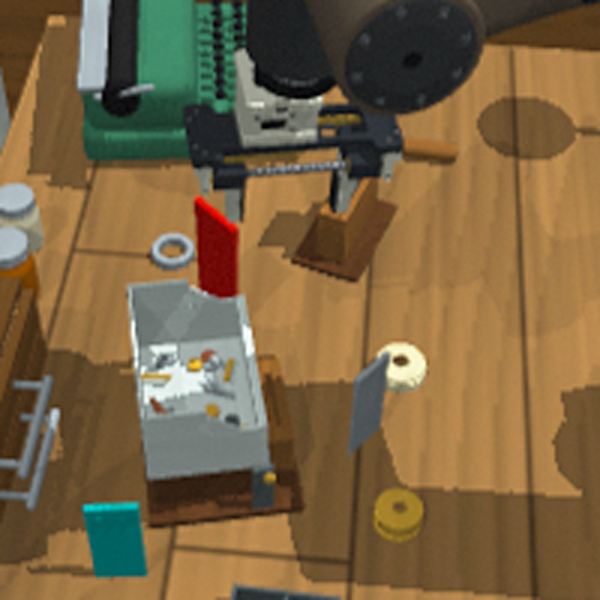

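Request:
arm_command(commands=[30,-20,-3,0.8,100,30,0,-2,0,100,30,0,0,0,100,30,0,0,0,100,0,0,0,0,100])

```text
clock: 11.38
tool_pos: [0.5328, -0.0167, 0.1733]
orientation: [159.3, 87.8, -6.2]
force: [-0.3, -0.3, 1.3]
opening: 0.0879
```

```bash
python3 -c "
from h import *
go([.5307,-.0221,.118],14.2)
s=snapshot('side');cv2.imwrite('pics/s7.png',cv2.resize(s['frame'][70:270,230:430],(600,600),interpolation=cv2.INTER_CUBIC))"
```

```text
t 11.38 pos [ 0.5328 -0.0167  0.1733] toolz ang -165.6 tooly [ 0.25 -0.97  0.01] toolx [ 0.038 -0.004 -0.999] 
shift mm [55.2  3.9  5.4] turn 0.2262635470638088 j6 -6.3 F [-0.3 -0.3  1.3] op 0.0879
```

View pics/s7.png

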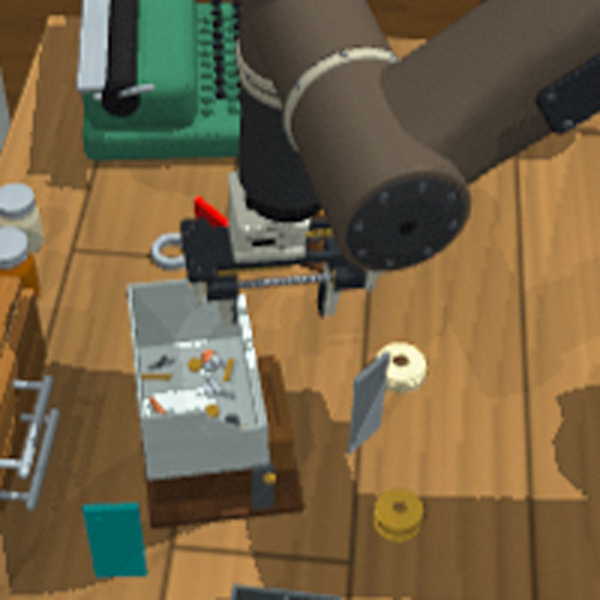

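Request:
arm_command(commands=[20,-4,0,0,100,15,-2,0,0,100,10,0,0,0,100,0,0,0,0,100])

```text
clock: 11.92
tool_pos: [0.5377, -0.0104, 0.1337]
orientation: [162.4, 87.2, -3.1]
force: [1.0, 0.1, -0.7]
opening: 0.0874
```

```bash
python3 -c "
from h import *
go([.5307,-.0221,.118],14.2)"
```

```text
t 11.93 pos [ 0.5377 -0.0104  0.1337] toolz ang -165.5 tooly [ 0.25 -0.97  0.01] toolx [ 0.049 -0.003 -0.999] 
shift mm [15.4  9.3 10.5] turn 0.29467345333239336 j6 -7.1 F [ 1.   0.1 -0.7] op 0.0874
```

Request:
arm_command(commands=[6,9,0,0,100,6,5,0,0,100,3,3,0,0,100])

```text
clock: 12.3
tool_pos: [0.544, -0.028, 0.1194]
orientation: [163.0, 87.1, -2.5]
force: [-0.3, 0.6, 0.4]
opening: 0.0876
```

```bash
python3 -c "
from h import *
go([.5307,-.0221,.118],14.2)"
```

```text
t 12.3 pos [ 0.544  -0.028   0.1194] toolz ang -165.5 tooly [ 0.25 -0.97  0.01] toolx [ 0.051 -0.002 -0.999] 
shift mm [ 0.7 -9.  11.4] turn 0.3122009827431498 j6 -4.9 F [-0.3  0.6  0.4] op 0.0876
```

Request:
arm_command(commands=[0,-8,8,0,100,0,0,8,0,100,0,0,6,0,100])

```text
clock: 12.68
tool_pos: [0.5221, -0.0252, 0.1187]
orientation: [164.2, 86.8, -1.3]
force: [10.1, -1.0, -6.1]
opening: 0.0876
```

Request:
arm_command(commands=[0,0,6,0,100,0,0,6,0,100])

```text
clock: 12.92
tool_pos: [0.5151, -0.0265, 0.1201]
orientation: [166.7, 86.1, 1.3]
force: [9.1, 1.0, -4.8]
opening: 0.0874
```

```bash
cat >> h.py <<'E'
def st():
    o=get_obs();d=o["tool_pos"][:2]-[.5506,.017];a=np.radians(14.2)
    print("stand x,y mm",(1000*(d@[np.cos(a),np.sin(a)])).round(1),(1000*(d@[-np.sin(a),np.cos(a)])).round(1),"pull F",(o["force"][:2]@[np.cos(a),np.sin(a)]).round(1))
E
python3 -c "
from h import *
go([.4813,-.0343,.118],14.2);st()"
```

```text
t 12.93 pos [ 0.5151 -0.0265  0.1201] toolz ang -165.4 tooly [ 0.25 -0.97  0.02] toolx [ 0.067  0.002 -0.998] 
shift mm [-0.2 -1.  34.7] turn 0.4376058369750808 j6 -6.4 F [ 9.1  1.  -4.8] op 0.0874
stand x,y mm -45.1 -33.5 pull F 9.0
```

Request:
arm_command(commands=[0,0,10,0,100,0,0,10,0,100])

```text
clock: 13.18
tool_pos: [0.5024, -0.0291, 0.1217]
orientation: [169.0, 85.3, 3.8]
force: [10.5, 1.4, -3.5]
opening: 0.0875
```

```bash
python3 -c "
from h import *
go([.4813,-.0343,.118],14.2);st()"
```

```text
t 13.18 pos [ 0.5024 -0.0291  0.1217] toolz ang -165.2 tooly [ 0.25 -0.97  0.02] toolx [ 0.082  0.005 -0.997] 
shift mm [ 2.  -0.4 22. ] turn 0.6125134800519163 j6 -6.7 F [10.5  1.4 -3.5] op 0.0875
stand x,y mm -58.0 -32.9 pull F 10.5
```

Request:
arm_command(commands=[2,0,10,0,100,2,0,8,0,100])

```text
clock: 13.42
tool_pos: [0.4928, -0.031, 0.1204]
orientation: [170.7, 84.2, 5.6]
force: [9.1, 0.5, -0.8]
opening: 0.0874
```

```bash
python3 -c "
from h import *
go([.4813,-.0343,.118],14.2);st()
s=snapshot('side');cv2.imwrite('pics/s8.png',cv2.resize(s['frame'][120:260,240:400],(685,600),interpolation=cv2.INTER_CUBIC))"
```

```text
t 13.43 pos [ 0.4928 -0.031   0.1204] toolz ang -165.0 tooly [ 0.26 -0.97  0.02] toolx [ 0.1    0.01  -0.995] 
shift mm [ 1.2  0.2 12.1] turn 0.815784598919322 j6 -7.0 F [ 9.1  0.5 -0.8] op 0.0874
stand x,y mm -67.8 -32.4 pull F 9.0
```

View pics/s8.png

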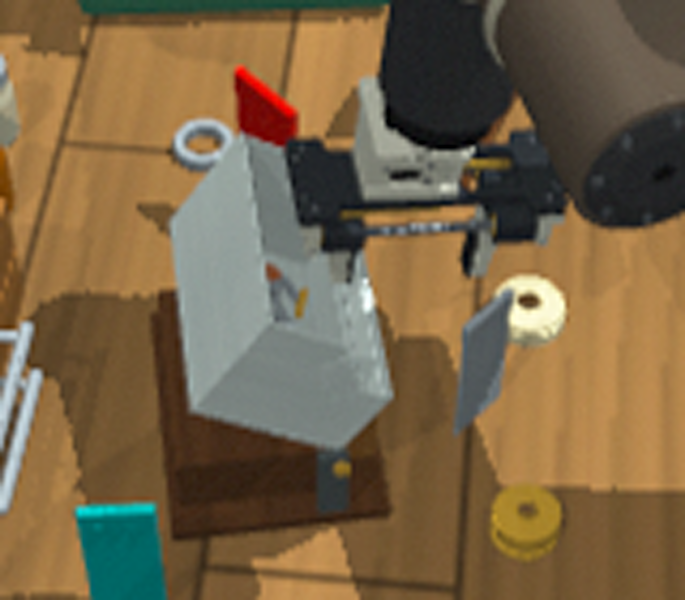

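```bash
cat >> h.py <<'E'
def binang(s,pts,y=.09):
    a=np.radians(14.2);ex=np.array([np.cos(a),np.sin(a),0]);ey=np.array([-np.sin(a),np.cos(a),0]);o=np.array([.5506,.017,0])
    for n,p,(bx,bz) in pts:
        c,d=ray(s,*p);P=c+d*((y-(c-o)@ey)/(d@ey))-o;x,z=P@ex,P[2]-.07
        print(n,"x,z rel hinge",(x*1000).round(1),(z*1000).round(1),"deg",np.degrees(np.arctan2(z,x)-np.arctan2(bz,bx)).round(1))
E
python3 - <<'E'
from h import *
s=snapshot("side");k=685/160;f=lambda u,v:(240+(u+.5)/k-.5,120+(v+.5)*.14*1000/600-.5)
binang(s,[("hinge",f(338,448),(.001,0.001)),("bb",f(192,412),(.125,0)),("fronttop",f(390,397),(0,.066)),("backtop",f(272,320),(.125,.103))])
E
```

```text
hinge x,z rel hinge 0.1 2.5 deg 43.5
bb x,z rel hinge 103.1 67.0 deg 33.0
fronttop x,z rel hinge -36.6 57.4 deg 32.5
backtop x,z rel hinge 45.4 157.8 deg 34.5
```

Request:
arm_command(commands=[1,0,6,0,100])

```text
clock: 13.65
tool_pos: [0.4906, -0.0313, 0.121]
orientation: [171.3, 83.8, 6.3]
force: [10.7, 1.2, -0.3]
opening: 0.0879
```

```bash
python3 - <<'E'
from h import *
go([.4813,-.0343,.118],14.2)
for i in range(24):
    if i%6==0: st()
    s=snapshot("side")
st();t=snapshot("top")
cv2.imwrite('pics/s9.png',np.hstack([cv2.resize(s['frame'][120:260,240:400],(480,420),interpolation=cv2.INTER_CUBIC),cv2.resize(s['frame'][100:170,300:350],(300,420),interpolation=cv2.INTER_CUBIC)]))
E
```

```text
t 13.65 pos [ 0.4906 -0.0313  0.121 ] toolz ang -164.9 tooly [ 0.26 -0.97  0.02] toolx [ 0.108  0.012 -0.994] 
shift mm [ 2.   0.5 10.1] turn 0.9205718105673668 j6 -7.1 F [10.7  1.2 -0.3] op 0.0879
stand x,y mm -70.0 -32.1 pull F 10.7
stand x,y mm -70.2 -32.1 pull F 6.7
stand x,y mm -70.2 -32.1 pull F 8.2
stand x,y mm -70.2 -32.1 pull F 8.4
stand x,y mm -70.2 -32.1 pull F 7.7
```

View pics/s9.png

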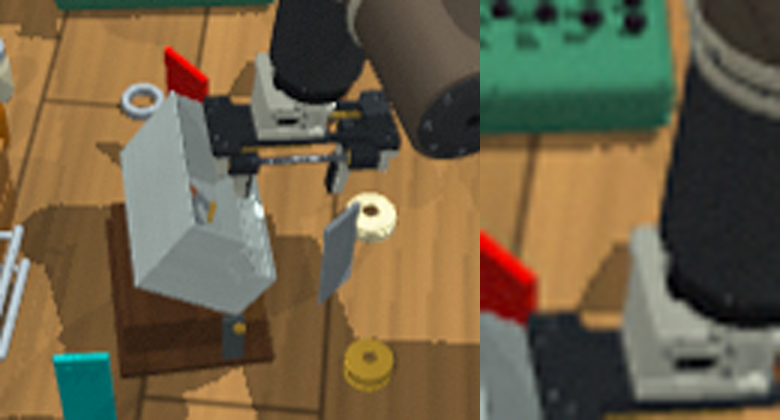

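```bash
python3 - <<'E'
from h import *
s=snapshot("side");f=lambda u,v:(240+(u+.5)/3-.5,120+(v+.5)/3-.5)
binang(s,[("bb",f(137,288),(.125,0)),("fronttop",f(274,277),(0,.066)),("backtop",f(190,223),(.125,.103))])
t=snapshot("top");a=cv2.imread("pics/top0.png")
print("plate top should be near",proj(t,[.467,-.318,.178]),"foot",proj(t,[.467,-.318,.02]))
h=cv2.cvtColor(t["frame"],cv2.COLOR_BGR2HSV);m=((h[...,1]<60)&(h[...,2]>70)&(cv2.absdiff(t["frame"],a).max(2)>30)).astype(np.uint8)
m[:, :400]=0;m[:,465:]=0;m[:180]=0;m[260:]=0
n,l,S,C=cv2.connectedComponentsWithStats(m)
for i in range(1,n):
    if S[i][4]>8:
        r=cv2.minAreaRect(np.argwhere(l==i)[:,::-1].astype(np.float32));print(S[i],r,onz(t,*r[0],.17).round(3))
st()
E
```

```text
bb x,z rel hinge 100.6 66.9 deg 33.6
fronttop x,z rel hinge -37.5 58.5 deg 32.7
backtop x,z rel hinge 45.8 159.1 deg 34.5
plate top should be near (np.float64(452.9154182666265), np.float64(225.5031757304921)) foot (np.float64(434.25639501121566), np.float64(227.26471701141259))
[426 219  39  13 294] ((445.5000305175781, 225.00001525878906), (38.263553619384766, 10.435514450073242), 18.434947967529297) [ 0.468 -0.302  0.17 ]
stand x,y mm -70.2 -32.1 pull F 7.6
```

```bash
python3 -c "
from h import *
print(close_job())"
```

```text
the job is handed in; nothing more can be done
None
```

I drew the locking plate straight up out of its slot and stood it on end in the wooden rack, then let go. I then hooked one open finger behind the bin's front rim and pulled it forward. I handed the job in with the arm holding the bin there, at about 14 s into the 51 s limit.

**Bin:** my last camera reading put the tip at 32.7 to 34.5 degrees, against a target of 35 ± 6. The tool did not move over the last second or so before hand-in. The steady pull at the rim was about 7 to 8 N.

**Plate:** a colour check in the top view found it in the rack at the expected place and angle. The mask was cut off at one end and I had used all my picture views. I therefore did not measure its lean, though the trough should keep it to about 10 degrees.

**Other things:** I saw no bystander shift in the pictures, but I did not measure each one at the end.

**Tool tilt:** the tool slowly leaned to about 6 degrees off vertical while pulling under load. No collision showed in the pictures or the force readings.

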